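# Load a label bundle into the date-stamping jig

## Task

Load the banded bundle of labels that lies loose on the date-stamping jig: with the fingertips, push it up against the jig's long fence until its long side lies flat along it, still short of the red spring catch, then slide it along the fence past the catch, right into the corner against the end stop, so that the catch springs back behind it. Only push it over the board: do not lift or tip it, leave the date stamp, red tin, scissors and order pad where they are, and take the hand away at the end.

Things in the scene. Friction and masses are not known exactly. Their poses are not given: they have to be found in the camera images.
- stamping_jig: Jig that does not move: plywood board 160 x 300 mm, its top 14 mm above the table. Origin on the table, midway along the board, 5 mm nearer the fence than its middle line. Its +y runs along the fence towards the corner, its +x across the board to the fence (away from the robot), z up. In front of the fence the board is bare and level from y = -145 to -12 mm.
- fence_face (a point): On the fence's face at board level, at x = +45, y = -85 mm in the jig's frame; axes as the jig's. The aluminium fence is straight, 22 mm high above the board, 14 mm thick, from y = -145 to +130 mm; it faces -x, towards the robot.
- end_stop_face (a point): On the end stop's face at board level, at x = +15, y = +120 mm in the jig's frame; axes as the jig's. The aluminium stop is 22 mm high, 12 mm thick, spans x = -11 to +41 mm and faces -y. It makes the corner with the fence.
- guide_nose (a point): Rounded entry end of the aluminium side guide at board level, at x = -1, y = +78 mm in the jig's frame; axes as the jig's. The guide (13 mm high, 10 mm thick) runs from here to y = +119 mm over against the fence, so the corner pocket is 46 mm wide.
- corner_seat (a point): Where the centre of the bundle's underside lies when it is fully home, touching fence and end stop: x = +24, y = +90 mm in the jig's frame, at board level. Axes as the jig's.
- catch_pivot (a point): Foot of the catch's pivot at board level, at x = -8, y = +7.5 mm in the jig's frame; axes as the jig's. The red arm (6 mm thick, top 15 mm above the board, pivot screw 21 mm) reaches 46 mm on in +y and 16 mm in +x to a round tip of radius 4 mm, which narrows the lane along the fence to 33 mm. A tail ends 18 mm behind the pivot.
- catch (a joint): Red one-way spring catch, angle in rad: 0 at rest, grows (limit 0.6) to about 0.2 as a bundle sliding along the fence pushes its arm aside, away from the fence, with 1 to 2 N. It springs back to 0 behind the bundle's rear end when the bundle is within about 2 mm of fully home and nothing else is in the way; then it bars the way back.
- label_bundle: White bundle of labels with a blue paper band round it: a firm block 42 mm (its x) by 60 mm (its y, the long side) by 16 mm high, 40 to 85 g. Origin at the centre of its underside, which lies on the board. Either end may lead. It starts loose on the bare board, about 3 to 4.5 cm short of its place along the fence, up to 0.6 rad askew.
- date_stamp: Hand date stamp standing upright, 33 x 46 x 87 mm, loose, on the table beyond the end stop; origin at the centre of its underside. Bystander.
- ink_tin: Flat red tin, 82 x 116 x 35 mm, loose, on the table beyond the end stop; origin at the centre of its underside. Bystander.
- scissors: Scissors with red handles lying flat, 79 x 197 x 12 mm, loose, on the table beyond the jig's other end; origin at the centre of the underside. Bystander.
- order_pad: Order pad, 145 x 105 x 11 mm, loose, on the table in front of the jig; origin at the centre of its underside. Bystander.

How it is judged (in metres and radians):
On the way:
1. the bundle lies with its long side flat along the fence, still short of the catch (x of label_bundle in the frame of corner_seat above -0.003 m and angle between the y axis of label_bundle and the y axis of stamping_jig, either way round below 0.06 rad and y of label_bundle in the frame of corner_seat below -0.07 m and value of joint catch below 0.05 rad), for 0.2 s.
At the end, for the whole second after the job is handed in: The bundle lies flat on the board in the corner, at rest, within 3 mm of fully home along and across the fence and within 0.06 rad of the fence's line, and the catch has sprung back behind it (under 0.05 rad) (x of label_bundle in the frame of corner_seat between -0.003 and 0.003 m and y of label_bundle in the frame of corner_seat between -0.003 and 0.003 m and z of label_bundle in the frame of corner_seat below 0.003 m and angle between the y axis of label_bundle and the y axis of stamping_jig, either way round below 0.06 rad and value of joint catch below 0.05 rad and linear speed of label_bundle below 0.01 m/s); the robot touches nothing.
It fails at once if the bundle is lifted off the board by more than 5 mm or drops off it (z of label_bundle in the frame of corner_seat above 0.005 m or z of label_bundle in the frame of corner_seat below -0.005 m).
It fails at once if the bundle is tipped by more than 0.2 rad (angle between label_bundle's own z axis and vertical above 0.2 rad).
It fails at once if the date stamp, tin, scissors or order pad is moved by more than 15 mm (distance of any of date_stamp, ink_tin, scissors, order_pad from where it was at the start of the episode above 0.015 m).
It also fails if it takes over 59 s, if anything falls off the work surface, if the arm or the gripper's body presses on something with over 40 N, if the wrist force passes 120 N, or if a joint passes its speed limit or range.

## Robot

A 7-joint arm with a two-finger parallel gripper is mounted at the origin on the work surface; the furniture and walls round the work are solid. World frame = base frame: x ahead of the robot, y to its left, z up, the work surface at z = 0. Lengths are in mm, angles in rad, forces in N, time in s.
With the tool pointing down it reaches from about 400 to 850 mm from the base axis. Payload 4.5 kg.
Tool frame: the origin (TCP) lies on the mounting face of the last link; the fingertips stand 173 mm ahead of it and the grasp point (between the pads) lies 155 mm ahead of it; z points along the fingers, y is the line along which they close (so a half turn about z gives the same grasp; the last joint's range is limited). The gripper opens to 85 mm and grips with 20 to 120 N. Pads are 22 mm wide; open, the fingers measure 114 mm over their backs; the gripper's body (76 mm by 85 mm) begins 54 mm behind the grasp point. The pads swing forward as they close: fully open they stand 13 mm farther back than shut.
Start: joints at [1.147, 0.689, -0.195, 1.565, 0.157, 0.902, -0.215], TCP at [276.258, -560.642, 404.717] pointing down, gripper open.
Joint ranges: [-3.01, 3.01], [-0.46, 2.08], [-1.47, 1.51], [0.13, 2.56], [-1, 4.14], [0.04, 2.09], [-2.66, 2.66]. Speed limits (rad/s): [2.57, 2.57, 3.14, 3.14, 3.14, 3.14, 3.14].

## Interface

Orientations are given as a unit quaternion [w, x, y, z].
In Python, from workcell import robot, eyes, workorder gives the robot as it stands (robot), with the cameras (eyes) and the job (workorder).
- The arm moves only by the tool advance, called after "Request:" in YAML: its name, and indented under it one key for each argument. Schema: {"type":"object","properties":{"increments":{"type":"array","items":{"type":"object","properties":{"finger_gap":{"type":"number"},"d":{"type":"array","items":{"type":"number"},"minItems":3,"maxItems":3},"yaw":{"type":"number"}},"additionalProperties":false,"required":["finger_gap"]},"minItems":1,"maxItems":20},"grip_n":{"type":"number"},"only":{"type":"string"},"quiet":{"type":"boolean"},"lines":{"type":"string"}},"required":["increments"],"additionalProperties":false}. increments is a list of rows, 1 to 20 of them, each an object with the fields finger_gap (the finger opening in mm), d (a list: dx, dy, dz in normalised numbers (1 is 600 mm)), yaw (a turn about the tool's z in normalised numbers (1 is 2 pi rad)); a field left out counts as zero (the opening has to be given); each row is the pose to reach, as a shift and turn from the pose commanded when the call began, along the tool's axes at that moment; what a row does not reach only later rows make up. A row lasts 1/8 s, in which the tool goes at most 62.5 mm and 0.188 rad, less where a joint would pass 70% of its speed; a pose out of reach is approached as far as the arm can. The fingers move at their own pace and stop on an object; grip_n is the grip in N (left out, the last holds). Time passes only in rows, so rows that do not move let the fingers close. The tool returns the time, the measured TCP pose, the force, the opening and the grip force at its end. only (a regular expression) keeps the lines of the reply that match it, lines (a string "A,B") keeps lines A to B, and quiet returns only ok. A shift or turn number past 1, either way, is cut back to 1. Input that does not fit is refused with a message, and nothing moves.
- robot.state(): the state, without advancing time (a new reading comes with each control period).
- eyes.capture(name): name is "side" or "top"; returns the picture (480x640x3 uint8, red, green, blue); there is no depth.
- eyes.camera_model(name): a dict with "fx", "fy", "cx", "cy" (pixels), "cam_to_world" (4x4, takes a point from camera to world coordinates). Camera axes: x right, y down, z forward; pixel columns grow to the right and rows downward; lengths in mm; the calibration is good to about 2 mm. A picture is of the moment at which its call begins. camera_model takes no time and is no camera call.
- workorder.close_job(): hands the job in; it is judged then, once.
The state is a dict: "time_s": time; "joint_positions": joint angles; "joint_velocities": joint speeds; "effort": joint torques, N m; "position": TCP position; "orientation": TCP orientation; "force": force on the tool from outside, world axes, zero at the start; "moment": the same for the moment, N m; "gripper_width": finger opening in mm; "grip_force": force on a finger pad.
Only numpy, scipy, OpenCV 4.12 (cv2) and the standard library are available. Lean on these libraries where they do the work, as an engineer would, in place of code of your own. Each camera call takes 0.05 s, during which the arm holds its last target. There are 200 camera calls.

## Working session

There is one attempt and no reset: what is moved stays moved. The work goes in short steps, Python scripts to look and compute and a tool call to move; the robot and the scene stay as the last step left them, time stands still between calls to the robot, and variables do not carry over. Pictures are saved under pics/ and viewed, at most 10 in all, crops included, and the job is handed in when it is done.

```bash
ls; mkdir -p pics
```

Run:
```python
from workcell import robot, eyes, workorder
import cv2
s=robot.state();print(s['time_s'],s['position'],s['orientation'],s['gripper_width'])
for n in('side','top'):
    im=eyes.capture(n);cv2.imwrite(f'pics/{n}0.png',im[:,:,::-1]);m=eyes.camera_model(n);print(n,m)
```

```text
pics
workcell.py
0.0 [ 276.06820832 -560.36257255  403.85405037] [-8.91355997e-04  9.73906319e-01  2.26948492e-01 -2.62252788e-04] 85.12331140509974
side {'fx': 500.7524243642639, 'fy': 500.7524243642639, 'cx': 309.89541806002916, 'cy': 234.99433429467467, 'cam_to_world': array([[-8.03893221e-01, -2.70739915e-01,  5.29580577e-01,
         7.45893360e+01],
       [-5.94684740e-01,  3.81270662e-01, -7.07801344e-01,
         6.90152051e+02],
       [-1.02834612e-02, -8.83930190e-01, -4.67505796e-01,
         5.10802983e+02],
       [ 0.00000000e+00,  0.00000000e+00,  0.00000000e+00,
         1.00000000e+00]])}
top {'fx': 616.6946238444395, 'fy': 616.6946238444395, 'cx': 323.0700754789596, 'cy': 241.70321242503056, 'cam_to_world': array([[-2.50309268e-02, -9.78979280e-01,  2.02417938e-01,
         3.24395776e+02],
       [-9.99679878e-01,  2.52590826e-02, -1.45637006e-03,
         1.15638697e+01],
       [-3.68713530e-03, -2.02389594e-01, -9.79298145e-01,
         1.17760702e+03],
       [ 0.00000000e+00,  0.00000000e+00,  0.00000000e+00,
         1.00000000e+00]])}
```

View pics/top0.png

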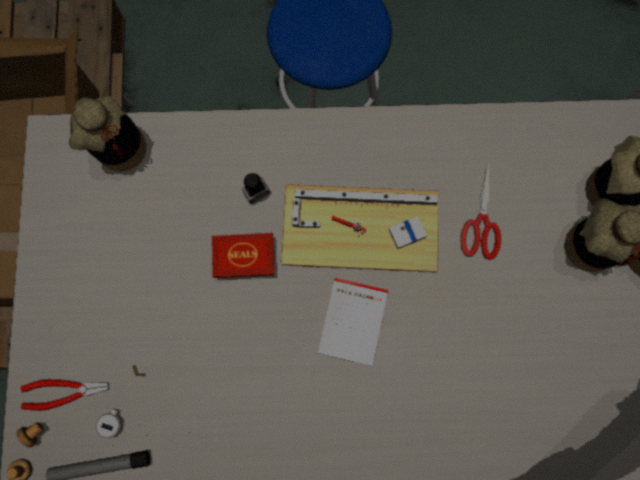

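View pics/side0.png

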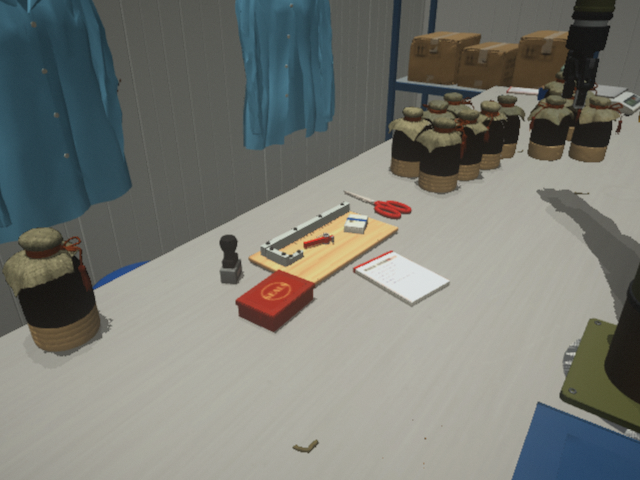

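Top view: board corners near (286,185), (439,190), (437,271), (281,266), with the bundle at about (407,233) and the catch at (348,224). In the side view the bundle is at (356,224) and the board at about (325,245). Next I zoom in on both.

Run:
```python
import cv2
a=cv2.imread('pics/top0.png')[178:278,275:445];cv2.imwrite('pics/t1.png',cv2.resize(a,None,fx=4.7,fy=4.7,interpolation=cv2.INTER_CUBIC))
a=cv2.imread('pics/side0.png')[195:290,245:405];cv2.imwrite('pics/s1.png',cv2.resize(a,None,fx=5,fy=5,interpolation=cv2.INTER_CUBIC))
```

```text
(no output)
```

View pics/t1.png

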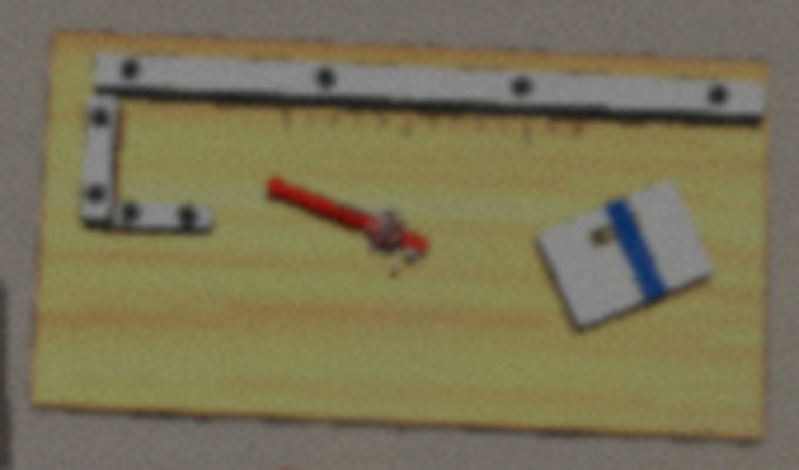

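View pics/s1.png

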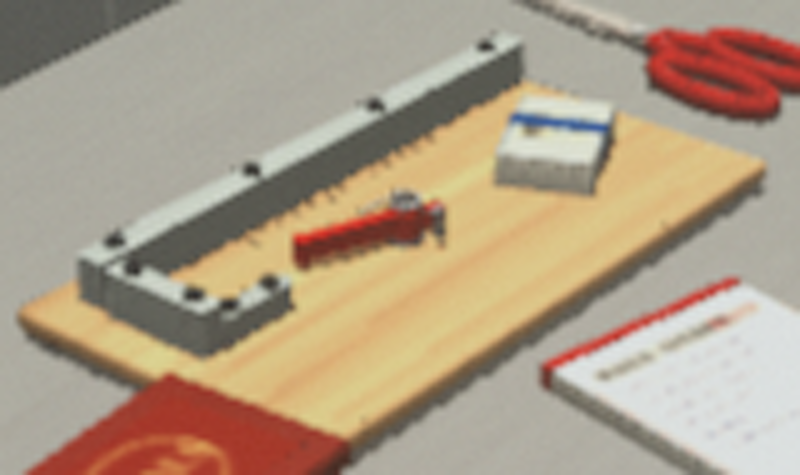

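Crop of the top view (crop pixels): fence screws at (130,69), (325,78), (521,87) and (717,95). Bundle top corners are (537,240), (670,181), (714,270) and (580,331). Crop of the side view: screws at (116,240), (251,169), (374,104) and (486,46), bundle top at (497,152), (520,95), (614,103) and (602,163). I triangulate these and fit the poses.

Create geo.py:
```python
import numpy as np, pickle, os
from workcell import robot, eyes, workorder
from scipy.optimize import least_squares
C={n:eyes.camera_model(n) for n in('side','top')}
def proj(n,P):
    m=C[n];T=np.linalg.inv(m['cam_to_world']);p=np.asarray(P)@T[:3,:3].T+T[:3,3]
    return np.c_[m['fx']*p[:,0]/p[:,2]+m['cx'],m['fy']*p[:,1]/p[:,2]+m['cy']]
def tri(t,s):
    return least_squares(lambda P:np.r_[(proj('top',[P])-t).ravel(),(proj('side',[P])-s).ravel()],[600,0,20])
def onz(n,uv,z):
    m=C[n];M=m['cam_to_world'];d=M[:3,:3]@[(uv[0]-m['cx'])/m['fx'],(uv[1]-m['cy'])/m['fy'],1]
    return M[:3,3]+d*(z-M[2,3])/d[2]
def world(pose,pts):
    x,y,a=pose;c,s=np.cos(a),np.sin(a);pts=np.asarray(pts,float)
    return np.c_[x+c*pts[:,0]-s*pts[:,1],y+s*pts[:,0]+c*pts[:,1],pts[:,2]]
def fit(n,uv,pts,z0=(600,0,0)):
    return least_squares(lambda p:(proj(n,world(p,pts))-uv).ravel(),z0)
T=lambda a:(np.array(a,float)+.5)/4.7-.5+[275,178]
S=lambda a:(np.array(a,float)+.5)/5-.5+[245,195]
```

Run:
```python
from geo import *
np.set_printoptions(precision=2,suppress=True)
ts=T([(130,69),(325,78),(521,87),(717,95),(99,117),(96,193),(131,212),(187,215)]);ss=S([(116,240),(251,169),(374,104),(486,46),(132,269),(194,294),(229,304),(270,283)])
for t,s in zip(ts,ss):
    r=tri(t,s);print('screw',r.x,r.fun)
bt=T([(537,240),(670,181),(714,270),(580,331)]);bs=S([(497,152),(520,95),(614,103),(602,163)])
X=[]
for t,s in zip(bt,bs):
    r=tri(t,s);X.append(r.x);print('bun',r.x,r.fun)
brd=[(75,150,14),(75,-150,14),(-85,-150,14),(-85,150,14)]
r=fit('top',T([(54,34),(768,64),(762,438),(33,406)]),brd);print('jig top',r.x,r.fun)
r2=fit('side',S([(18,316),(765,170)]),[brd[0],brd[2]]);print('jig side',r2.x,r2.fun)
bm=[(21,30,30),(21,-30,30),(-21,-30,30),(-21,30,30)]
for n,u in(('top',bt),('side',bs)):
    q=fit(n,u,bm);print('bundle',n,q.x,q.fun)
```

```text
screw [658.29  47.65  37.82] [-0.15 -0.22  0.27  0.06]
screw [652.62 -31.76  37.64] [-0.2  -0.31  0.39  0.09]
screw [ 646.71 -111.49   37.89] [-0.2  -0.33  0.43  0.09]
screw [ 641.09 -191.28   37.64] [-0.13 -0.22  0.3   0.06]
screw [638.69  60.76  37.11] [-0.21 -0.3   0.36  0.09]
screw [606.68  62.4   37.51] [-0.17 -0.26  0.3   0.07]
screw [600.7   48.75  28.64] [-0.22 -0.34  0.39  0.09]
screw [598.83  25.85  27.92] [-0.15 -0.24  0.28  0.06]
bun [ 584.71 -115.62   30.72] [-0.32 -0.57  0.71  0.14]
bun [ 608.3  -171.09   29.48] [-0.33 -0.59  0.77  0.15]
bun [ 570.11 -186.99   30.04] [-0.18 -0.34  0.44  0.08]
bun [ 545.11 -131.93   30.8 ] [ 0.12  0.22 -0.27 -0.05]
jig top [596.83 -63.69  -0.07] [-0.55 -0.67  0.41 -0.53  1.04  0.61 -0.91  0.45]
jig side [595.09 -57.82  -0.06] [-0.9   0.52  0.99 -1.23]
bundle top [ 576.47 -151.73    0.4 ] [-0.18 -0.23 -0.18 -0.24  0.14  0.36  0.21  0.1 ]
bundle side [ 578.24 -151.65    0.43] [ 0.62  0.4   0.02 -0.1   0.04 -0.17 -0.67 -0.11]
```

Measured heights agree with the text: fence screws at 37.7 (top at 36) and bundle top at about 30. Jig origin is about (598,-63) with yaw -0.072. Bundle is at (577,-151) with yaw 0.41, so in the jig frame (-15,-90) and 0.48 rad askew.

Plan: set the fingers 30 mm apart, parallel to the fence, and go behind the bundle at jig (-68,-90). This needs a tool shift of (404,-260) and a turn of 0.53.

Units first: shifts go in shares of 600 mm and turns go in shares of 2 pi rad. So 404 mm / 600 = 0.6733, -260 mm / 600 = -0.4333, 0.53 rad / 6.2832 = 0.0844.

Request:
advance:
  increments:
    - {"finger_gap": 30,"d": [0.0333,-0.0217,0],"yaw": 0.0048}
    - {"finger_gap": 30,"d": [0.1,-0.065,0],"yaw": 0.0143}
    - {"finger_gap": 30,"d": [0.175,-0.1133,0],"yaw": 0.0239}
    - {"finger_gap": 30,"d": [0.25,-0.1617,0],"yaw": 0.0334}
    - {"finger_gap": 30,"d": [0.325,-0.21,0],"yaw": 0.043}
    - {"finger_gap": 30,"d": [0.4,-0.2583,0],"yaw": 0.0525}
    - {"finger_gap": 30,"d": [0.475,-0.3067,0],"yaw": 0.0621}
    - {"finger_gap": 30,"d": [0.55,-0.3533,0],"yaw": 0.0716}
    - {"finger_gap": 30,"d": [0.6167,-0.3967,0],"yaw": 0.0796}
    - {"finger_gap": 30,"d": [0.6583,-0.4233,0],"yaw": 0.0844}
    - {"finger_gap": 30,"d": [0.6733,-0.4333,0],"yaw": 0.0844}
    - {"finger_gap": 30,"d": [0.6733,-0.4333,0],"yaw": 0.0844}
    - {"finger_gap": 30,"d": [0.6733,-0.4333,0],"yaw": 0.0844}

```text
time_s: 1.72
position: [522.8, -150.7, 404.6]
orientation: [0.001, 0.999, -0.037, -0.0]
force: [0.3, -0.7, -0.4]
gripper_width: 30.0
grip_force: 0.0
```

Converted, 214 mm / 600 = 0.3567, 210 mm / 600 = 0.35.

Request:
advance:
  increments:
    - {"finger_gap": 30,"d": [0,-0.0017,0.0333]}
    - {"finger_gap": 30,"d": [0,-0.005,0.1]}
    - {"finger_gap": 30,"d": [0,-0.005,0.1667]}
    - {"finger_gap": 30,"d": [0,-0.005,0.2333]}
    - {"finger_gap": 30,"d": [0,-0.005,0.2917]}
    - {"finger_gap": 30,"d": [0,-0.005,0.3333]}
    - {"finger_gap": 30,"d": [0,-0.005,0.35]}
    - {"finger_gap": 30,"d": [0,-0.005,0.3567]}
    - {"finger_gap": 30,"d": [0,-0.005,0.3567]}
    - {"finger_gap": 30,"d": [0,-0.005,0.3567]}

```text
time_s: 2.98
position: [524.3, -146.1, 191.6]
orientation: [0.0, 0.999, -0.036, 0.001]
force: [-0.4, 0.1, 0.6]
gripper_width: 29.8
grip_force: 0.0
```

Run:
```python
from workcell import robot, eyes, workorder
import cv2
for n,(r,c) in {'top':((165,285),(275,445)),'side':((150,290),(245,425))}.items():
    im=eyes.capture(n)[:,:,::-1];cv2.imwrite(f'pics/{n}2.png',im)
a=cv2.imread('pics/top2.png')[170:290,275:455];b=cv2.imread('pics/side2.png')[170:290,245:425]
cv2.imwrite('pics/c2.png',cv2.resize(cv2.hconcat([a,b]),(800,267),interpolation=cv2.INTER_CUBIC))
```

```text
(no output)
```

View pics/c2.png

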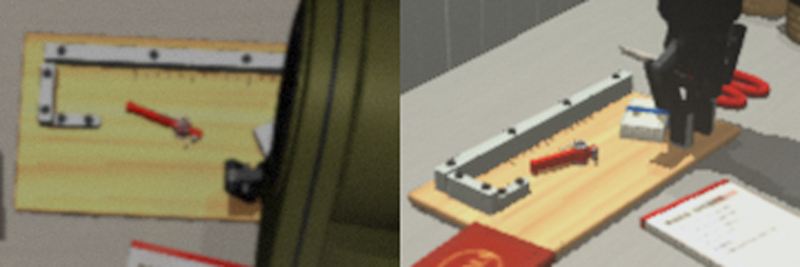

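The hand stands on the board just behind the bundle, with fingers at about (690,130) and the bundle at (643,120) in the side half of the picture. Now I push toward the fence.

Converted, 54 mm / 600 = 0.09, 51 mm / 600 = 0.085.

Request:
advance:
  increments:
    - {"finger_gap": 30,"d": [0.0083,0,0]}
    - {"finger_gap": 30,"d": [0.0167,0,0]}
    - {"finger_gap": 30,"d": [0.025,0,0]}
    - {"finger_gap": 30,"d": [0.0333,0,0]}
    - {"finger_gap": 30,"d": [0.0417,0,0]}
    - {"finger_gap": 30,"d": [0.05,0,0]}
    - {"finger_gap": 30,"d": [0.0583,0,0]}
    - {"finger_gap": 30,"d": [0.0667,0,0]}
    - {"finger_gap": 30,"d": [0.0733,0,0]}
    - {"finger_gap": 30,"d": [0.08,0,0]}
    - {"finger_gap": 30,"d": [0.085,0,0]}
    - {"finger_gap": 30,"d": [0.09,0,0]}
    - {"finger_gap": 30,"d": [0.09,0,0]}

```text
time_s: 4.7
position: [578.2, -149.8, 190.7]
orientation: [0.0, 0.999, -0.036, 0.0]
force: [-0.3, -0.3, -0.1]
gripper_width: 30.0
grip_force: 0.0
```

Request:
advance:
  increments:
    - {"finger_gap": 30,"d": [0.0017,0,0]}
    - {"finger_gap": 30,"d": [0.0033,0,0]}
    - {"finger_gap": 30,"d": [0.0033,0,0]}

```text
time_s: 5.08
position: [579.9, -149.9, 190.7]
orientation: [0.0, 0.999, -0.036, 0.0]
force: [-0.5, -0.7, 0.7]
gripper_width: 30.2
grip_force: 0.1
```

Request:
advance:
  increments:
    - {"finger_gap": 30,"d": [0.0017,0,0]}
    - {"finger_gap": 30,"d": [0.0033,0,0]}
    - {"finger_gap": 30,"d": [0.0033,0,0]}

```text
time_s: 5.45
position: [582.0, -150.0, 190.7]
orientation: [0.0, 0.999, -0.036, 0.0]
force: [-0.5, 0.4, -0.4]
gripper_width: 30.3
grip_force: 0.0
```

Converted, 2 mm / 600 = 0.0033, 1 mm / 600 = 0.0017.

Request:
advance:
  increments:
    - {"finger_gap": 30,"d": [0.0017,0,0]}
    - {"finger_gap": 30,"d": [0.0033,0,0]}
    - {"finger_gap": 30,"d": [0.0033,0,0]}

```text
time_s: 5.82
position: [583.3, -150.2, 190.6]
orientation: [-0.0, 0.999, -0.036, -0.001]
force: [-2.0, 0.3, 1.8]
gripper_width: 29.9
grip_force: 1.2
```

Request:
advance:
  increments:
    - {"finger_gap": 30,"d": [0.0017,0,0]}
    - {"finger_gap": 30,"d": [0.0033,0,0]}
    - {"finger_gap": 30,"d": [0.0033,0,0]}

```text
time_s: 6.2
position: [584.0, -150.3, 190.5]
orientation: [-0.0, 0.999, -0.036, -0.003]
force: [-6.3, 0.6, 5.0]
gripper_width: 30.0
grip_force: 3.2
```

Run:
```python
from workcell import robot, eyes, workorder
import cv2
for n in('top','side'): cv2.imwrite(f'pics/{n}3.png',eyes.capture(n)[:,:,::-1])
b=cv2.imread('pics/side3.png')[195:275,295:415]
cv2.imwrite('pics/c3.png',cv2.resize(b,None,fx=6,fy=6,interpolation=cv2.INTER_CUBIC))
```

```text
(no output)
```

View pics/c3.png

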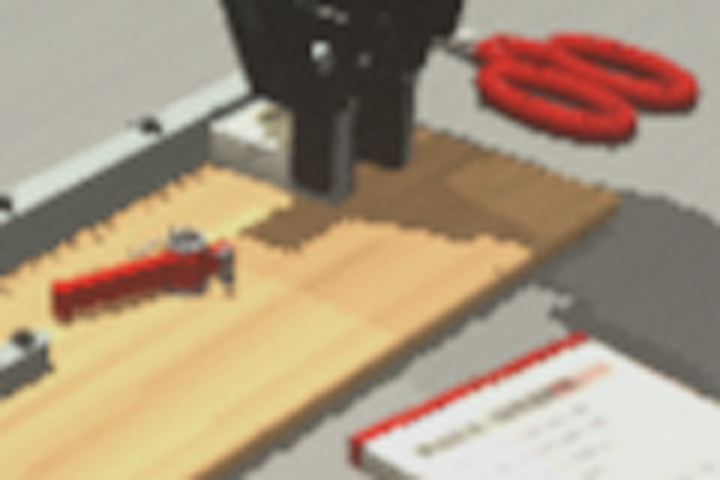

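Force has built up to 6 N and the picture shows the bundle flat along the fence: its front end face spans (212,150) to (290,180), well short of the red catch. I back off, lift, close the fingers and go over the rear end.

Converted, -100 mm / 600 = -0.1667, -80 mm / 600 = -0.1333.

Request:
advance:
  increments:
    - {"finger_gap": 30}
    - {"finger_gap": 30,"d": [-0.005,0,0]}
    - {"finger_gap": 30,"d": [-0.0133,0,0]}
    - {"finger_gap": 30,"d": [-0.0167,0,-0.025]}
    - {"finger_gap": 0,"d": [-0.0167,0,-0.075]}
    - {"finger_gap": 0,"d": [-0.0167,0.0167,-0.1333]}
    - {"finger_gap": 0,"d": [0,0.05,-0.1667]}
    - {"finger_gap": 0,"d": [0.025,0.1,-0.1667]}
    - {"finger_gap": 0,"d": [0.05,0.125,-0.1667]}
    - {"finger_gap": 0,"d": [0.06,0.125,-0.1667]}
    - {"finger_gap": 0,"d": [0.06,0.125,-0.1667]}

```text
time_s: 7.68
position: [616.6, -226.4, 291.0]
orientation: [-0.001, 0.999, -0.035, 0.0]
force: [1.0, 0.1, -0.4]
gripper_width: 0.1
grip_force: 0.0
```

Run:
```python
from workcell import robot, eyes, workorder
import cv2
for n in('top','side'): cv2.imwrite(f'pics/{n}4.png',eyes.capture(n)[:,:,::-1])
b=cv2.imread('pics/side4.png')[195:275,295:415];a=cv2.imread('pics/top4.png')[178:278,345:445]
cv2.imwrite('pics/c4.png',cv2.hconcat([cv2.resize(a,(400,400),interpolation=cv2.INTER_CUBIC),cv2.resize(b[:,20:100],(400,400),interpolation=cv2.INTER_CUBIC)]))
```

```text
(no output)
```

View pics/c4.png

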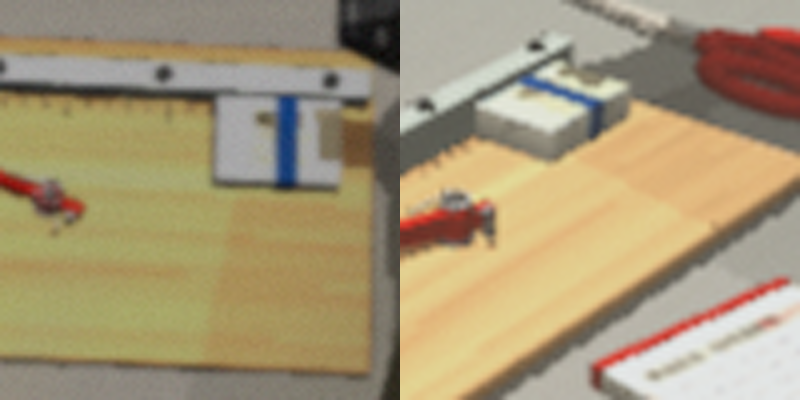

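The bundle is flush along the fence: top half of the picture shows its corners at (215,97), (214,185), (340,187), with the rear end about 30 crop pixels (15 mm) from the board's end.

Run:
```python
from geo import *
P=lambda u,v:((u+.5)/4-.5+345,(v+.5)/4-.5+178)
a=-.072;R=np.array([[np.cos(a),np.sin(a)],[-np.sin(a),np.cos(a)]]);O=np.array([598,-63])
J=lambda p:(R@(np.array(p[:2])-O)).round(1)
for q in((215,97),(214,185),(340,187)):print(J(onz('top',P(*q),30)))
print('edge',J(onz('top',P(370,375),14)))
S2=lambda u,v:((u+.5)/5-.5+315,(v+.5)/5-.5+195)
for q in((476,105),(552,135),(630,85)):print('side',J(onz('side',S2(*q),30)))
s=robot.state();print('tool',J(s['position']))
```

```text
[ 43.4 -71.1]
[ -0.2 -71.6]
[   1.6 -131.7]
edge [ -85.9 -149.7]
side [ -91.1 -183. ]
side [-131.7 -177.7]
side [-133.5 -244.5]
tool [  29.8 -161.6]
```

Converted, 100 mm / 600 = 0.1667, 95 mm / 600 = 0.1583.

Request:
advance:
  increments:
    - {"finger_gap": 0,"d": [-0.0025,0,0.025]}
    - {"finger_gap": 0,"d": [-0.0025,0,0.0667]}
    - {"finger_gap": 0,"d": [-0.0025,0,0.1083]}
    - {"finger_gap": 0,"d": [-0.0025,0,0.1417]}
    - {"finger_gap": 0,"d": [-0.0025,0,0.1583]}
    - {"finger_gap": 0,"d": [-0.0025,0,0.1667]}
    - {"finger_gap": 0,"d": [-0.0025,0,0.1667]}

```text
time_s: 8.65
position: [614.9, -227.7, 190.9]
orientation: [0.0, 0.999, -0.036, 0.0]
force: [0.4, -0.1, 0.1]
gripper_width: 0.1
grip_force: 0.0
```

Request:
advance:
  increments:
    - {"finger_gap": 0,"d": [0,-0.01,0]}
    - {"finger_gap": 0,"d": [0,-0.02,0]}
    - {"finger_gap": 0,"d": [0,-0.03,0]}
    - {"finger_gap": 0,"d": [0,-0.04,0]}
    - {"finger_gap": 0,"d": [0,-0.05,0]}
    - {"finger_gap": 0,"d": [0,-0.06,0]}
    - {"finger_gap": 0,"d": [0,-0.07,0]}
    - {"finger_gap": 0,"d": [0,-0.08,0]}
    - {"finger_gap": 0,"d": [0,-0.09,0]}
    - {"finger_gap": 0,"d": [0,-0.1,0]}
    - {"finger_gap": 0,"d": [0,-0.11,0]}
    - {"finger_gap": 0,"d": [0,-0.12,0]}
    - {"finger_gap": 0,"d": [0,-0.13,0]}
    - {"finger_gap": 0,"d": [0,-0.1333,0]}
    - {"finger_gap": 0,"d": [0,-0.1333,0]}

```text
time_s: 10.52
position: [620.6, -147.5, 190.7]
orientation: [-0.0, 0.999, -0.036, -0.0]
force: [-0.5, -0.9, 0.1]
gripper_width: -0.3
grip_force: 0.0
```

Tracking is good at jig x=28.6. I continue past the catch, stopping about 10 mm short.

Converted, -70 mm / 600 = -0.1167, -68 mm / 600 = -0.1133.

Request:
advance:
  increments:
    - {"finger_gap": 0,"d": [0,-0.0083,0]}
    - {"finger_gap": 0,"d": [0,-0.0183,0]}
    - {"finger_gap": 0,"d": [0,-0.0283,0]}
    - {"finger_gap": 0,"d": [0,-0.0383,0]}
    - {"finger_gap": 0,"d": [0,-0.0483,0]}
    - {"finger_gap": 0,"d": [0,-0.0583,0]}
    - {"finger_gap": 0,"d": [0,-0.0683,0]}
    - {"finger_gap": 0,"d": [0,-0.0783,0]}
    - {"finger_gap": 0,"d": [0,-0.0883,0]}
    - {"finger_gap": 0,"d": [0,-0.0983,0]}
    - {"finger_gap": 0,"d": [0,-0.1067,0]}
    - {"finger_gap": 0,"d": [0,-0.1133,0]}
    - {"finger_gap": 0,"d": [0,-0.1167,0]}
    - {"finger_gap": 0,"d": [0,-0.1167,0]}

```text
time_s: 12.28
position: [625.6, -77.1, 190.6]
orientation: [-0.001, 0.999, -0.036, -0.0]
force: [0.1, -0.1, -0.5]
gripper_width: 0.1
grip_force: 0.4
```

Request:
advance:
  increments:
    - {"finger_gap": 0,"d": [0,-0.0083,0]}
    - {"finger_gap": 0,"d": [0,-0.0167,0]}
    - {"finger_gap": 0,"d": [0,-0.025,0]}
    - {"finger_gap": 0,"d": [0,-0.0333,0]}
    - {"finger_gap": 0,"d": [0,-0.0417,0]}
    - {"finger_gap": 0,"d": [0,-0.05,0]}
    - {"finger_gap": 0,"d": [0,-0.0583,0]}
    - {"finger_gap": 0,"d": [0,-0.0667,0]}
    - {"finger_gap": 0,"d": [0,-0.0733,0]}
    - {"finger_gap": 0,"d": [0,-0.0767,0]}
    - {"finger_gap": 0,"d": [0,-0.0767,0]}

```text
time_s: 13.65
position: [628.7, -31.8, 190.6]
orientation: [-0.0, 0.999, -0.036, -0.0]
force: [-0.7, -1.1, -0.1]
gripper_width: -0.1
grip_force: 0.1
```

Run:
```python
from workcell import robot, eyes, workorder
import cv2
for n in('top','side'): cv2.imwrite(f'pics/{n}5.png',eyes.capture(n)[:,:,::-1])
b=cv2.imread('pics/side5.png')[190:290,245:365];a=cv2.imread('pics/top5.png')[175:275,275:395]
cv2.imwrite('pics/c5.png',cv2.resize(cv2.hconcat([a,b]),(800,333),interpolation=cv2.INTER_CUBIC))
```

```text
(no output)
```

View pics/c5.png

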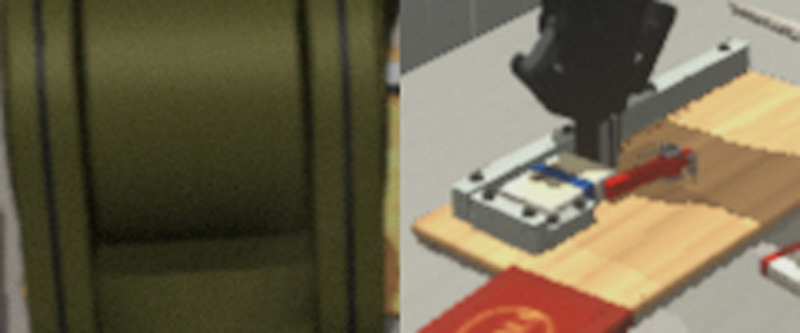

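Bundle is in the pocket (side half, top at (550,185)), with the catch still pushed aside along its side. I close up in small steps until the stop resists.

Converted, -8 mm / 600 = -0.0133, -6 mm / 600 = -0.01.

Request:
advance:
  increments:
    - {"finger_gap": 0,"d": [0,-0.0033,0]}
    - {"finger_gap": 0,"d": [0,-0.0067,0]}
    - {"finger_gap": 0,"d": [0,-0.01,0]}
    - {"finger_gap": 0,"d": [0,-0.0133,0]}
    - {"finger_gap": 0,"d": [0,-0.0133,0]}

```text
time_s: 14.38
position: [629.1, -24.2, 190.5]
orientation: [0.0, 0.999, -0.036, -0.001]
force: [-1.7, -3.4, -0.1]
gripper_width: -0.0
grip_force: 1.6
```

Request:
advance:
  increments:
    - {"finger_gap": 0,"d": [0,-0.0017,0]}
    - {"finger_gap": 0,"d": [0,-0.0033,0]}
    - {"finger_gap": 0,"d": [0,-0.0033,0]}

```text
time_s: 14.75
position: [629.2, -22.4, 190.5]
orientation: [0.0, 0.999, -0.036, -0.001]
force: [-2.8, -4.1, 0.2]
gripper_width: 0.3
grip_force: 2.0
```

Request:
advance:
  increments:
    - {"finger_gap": 0,"d": [0,-0.0017,0]}
    - {"finger_gap": 0,"d": [0,-0.0017,0]}

```text
time_s: 15.0
position: [629.3, -21.4, 190.5]
orientation: [0.0, 0.999, -0.036, -0.001]
force: [-3.4, -3.8, 1.2]
gripper_width: -0.3
grip_force: 2.0
```

Converted, -2 mm / 600 = -0.0033, -1 mm / 600 = -0.0017.

Request:
advance:
  increments:
    - {"finger_gap": 0,"d": [0,-0.0017,0]}
    - {"finger_gap": 0,"d": [0,-0.0033,0]}
    - {"finger_gap": 0,"d": [0,-0.0033,0]}

```text
time_s: 15.38
position: [630.4, -18.2, 190.8]
orientation: [-0.001, 0.999, -0.036, 0.001]
force: [-1.4, -1.8, -1.2]
gripper_width: 0.1
grip_force: 0.7
```

Request:
advance:
  increments:
    - {"finger_gap": 0,"d": [0,-0.0017,0]}
    - {"finger_gap": 0,"d": [0,-0.0033,0]}
    - {"finger_gap": 0,"d": [0,-0.0033,0]}

```text
time_s: 15.75
position: [630.4, -17.7, 190.9]
orientation: [0.0, 0.999, -0.036, 0.001]
force: [-0.5, -4.3, -1.0]
gripper_width: -0.4
grip_force: 2.0
```

Converted, -2 mm / 600 = -0.0033, -1 mm / 600 = -0.0017.

Request:
advance:
  increments:
    - {"finger_gap": 0,"d": [0,-0.0017,0]}
    - {"finger_gap": 0,"d": [0,-0.0033,0]}
    - {"finger_gap": 0,"d": [0,-0.0033,0]}

```text
time_s: 16.12
position: [630.4, -17.2, 190.9]
orientation: [0.002, 0.999, -0.037, 0.001]
force: [-0.2, -7.2, -0.8]
gripper_width: -0.2
grip_force: 3.5
```

Request:
advance:
  increments:
    - {"finger_gap": 0,"d": [0,-0.0017,0]}
    - {"finger_gap": 0,"d": [0,-0.0017,0]}

```text
time_s: 16.38
position: [630.5, -17.1, 191.0]
orientation: [0.002, 0.999, -0.037, 0.001]
force: [-0.3, -8.8, 0.6]
gripper_width: 0.1
grip_force: 4.2
```

The stop is holding: 9 N and no more motion. I ease off backward, lift and clear away.

Request:
advance:
  increments:
    - {"finger_gap": 0,"d": [0,0.0033,0]}
    - {"finger_gap": 0,"d": [0,0.0083,0]}
    - {"finger_gap": 0,"d": [0,0.015,0]}
    - {"finger_gap": 0,"d": [0,0.02,0]}
    - {"finger_gap": 0,"d": [0,0.02,-0.025]}
    - {"finger_gap": 0,"d": [0,0.02,-0.0833]}
    - {"finger_gap": 0,"d": [0,0.02,-0.1667]}
    - {"finger_gap": 0,"d": [0,0.05,-0.2333]}
    - {"finger_gap": 0,"d": [0,0.1333,-0.25]}
    - {"finger_gap": 0,"d": [0,0.2167,-0.25]}
    - {"finger_gap": 0,"d": [0,0.3,-0.25]}
    - {"finger_gap": 0,"d": [0,0.3833,-0.25]}
    - {"finger_gap": 0,"d": [0,0.4333,-0.25]}
    - {"finger_gap": 0,"d": [0,0.45,-0.25]}
    - {"finger_gap": 0,"d": [0,0.45,-0.25]}

```text
time_s: 18.25
position: [610.9, -282.8, 341.2]
orientation: [-0.0, 0.999, -0.036, 0.0]
force: [0.4, -0.0, 0.5]
gripper_width: -0.2
grip_force: 0.0
```

Run:
```python
from workcell import robot, eyes, workorder
import cv2
for n in('top','side'): cv2.imwrite(f'pics/{n}6.png',eyes.capture(n)[:,:,::-1])
b=cv2.imread('pics/side6.png')[220:285,245:345];a=cv2.imread('pics/top6.png')[180:245,275:375]
cv2.imwrite('pics/c6.png',cv2.resize(cv2.hconcat([a,b]),(800,260),interpolation=cv2.INTER_CUBIC))
```

```text
(no output)
```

View pics/c6.png

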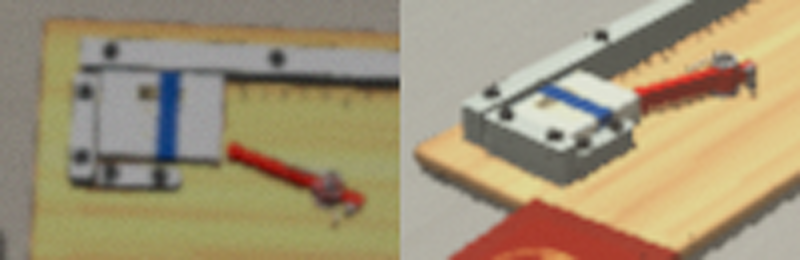

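The bundle lies against the stop and the fence. The catch tip at (233,150) in the crop is full-image (333.2,217.5), the same as its rest position at the start, and sits behind the bundle's rear end. Handing in.

```bash
python3 -c "
from workcell import robot, eyes, workorder
print(workorder.close_job())"
```

```text
the job is handed in; nothing more can be done
None
```

The last pictures show the bundle in the corner against the fence and end stop, with the catch sprung back behind it and the hand clear; I handed the job in after about 18 s of the 59 s allowed, and no verdict was printed.

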